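# Move the turned bat handles to the finishing rack in order

### The arm

A 6-joint arm with a two-finger parallel gripper is mounted at the origin on a cart in front of the work surface, level with it; the furniture and walls round the work are solid. World frame = base frame: x ahead of the robot, y to its left, z up, the work surface at z = 0. Lengths are in m, angles in rad, forces in N, time in s.
With the tool pointing down it reaches from about 0.35 to 0.725 m from the base axis. Payload 4.3 kg.
Tool frame: the origin (TCP) lies midway between the tips of the shut fingers; the grasp point (between the pads) lies 19 mm behind it; z points along the fingers, y is the line along which they close (so a half turn about z gives the same grasp; the last joint's range is limited). The gripper opens to 85 mm and grips with 20 to 120 N. Pads are 22 mm wide; open, the fingers measure 114 mm over their backs; the gripper's body (76 mm by 85 mm) begins 54 mm behind the grasp point. The pads swing forward as they close: fully open they stand 13 mm farther back than shut.
Start: joints at [-1.268, 0.377, 0.081, 1.274, 0, 1.46], TCP at [0.231, -0.527, 0.231] pointing down, gripper open.
Joint ranges: [-2.72, 2.72], [-0.84, 1.66], [-1.02, 1.22], [-1.77, 2.12], [-1.37, 1.28], [-3.14, 3.14]. Speed limits (rad/s): [2.57, 2.57, 3.14, 3.14, 3.14, 3.14].

### API

Orientations are given as a unit quaternion [w, x, y, z].
In Python, from plant import status, cams, ticket gives the robot as it stands. The module is installed in compiled form; this text tells all that it offers.
- The arm moves only by the tool play_rows, never from a script. Its arguments are lists of equal length, an entry for each row: "dp": the shift along the world's x, y, z in m, a list of three; "angular": the turn, a rotation vector about the world's x, y, z in rad, a list of three. In form: {"dp": [[dx, dy, dz], ...], "angular": [[rx, ry, rz], ...]}. A call has exactly 8 rows; each row shifts and turns the commanded pose from where the row before left it; what a row does not reach is not made up. A row lasts 1/8 s, in which the tool goes at most 62.5 mm and 10.7 degrees, less where a joint would pass 70% of its speed; a pose out of reach is approached as far as the arm can. A call with a gripper value outside its range is refused whole. "hand" is the opening, from 0 (shut) to 1 (fully open), set as the call begins (left out, the last holds). The fingers move at their own pace and stop on an object; "grip_force" is the grip in N (left out, the last holds). Time passes only in rows, so rows that do not move let the fingers close, or fill a call up. It gives the time, the measured TCP pose, the force, the opening and the grip force at its end, in the units of the state.
- status.state(): the state, without advancing time (a new reading comes with each control period).
- cams.capture(name): name is "scene" or "top"; returns a dict with "image" (384x512x3 uint8, red, green, blue), "vfov" (degrees; the focal length in pixels is half the picture's height over the tangent of half this angle, whatever the lens; pixels are square), "cx", "cy" (the principal point, pixels), "k1" (the pictures are not rectified: a ray, as slopes to the right and down, at radius r is drawn at 1 + k1 r^2 times it, then the intrinsics apply), "R" (3x3) and "t" (3): a world point X has camera coordinates R X + t. Camera axes: x right, y down, z forward; pixel columns grow to the right and rows downward; lengths in m; the calibration is good to about 2 mm. A picture is of the moment at which its call begins. There is no depth.
- ticket.close_job(): hands the job in; it is judged then, once.
The state is a dict: "time_s": time; "joints": joint angles; "qd": joint speeds; "joint_efforts": joint torques, N m; "position": TCP position; "orientation": TCP orientation; "wrist_force": force on the tool from outside, world axes, zero at the start; "wrist_torque": the same for the moment, N m; "opening": finger opening in m; "grasp_force": force on a finger pad.
Only numpy, scipy, OpenCV 4.12 (cv2) and the standard library are available. Lean on these libraries where they do the work, as an engineer would, in place of code of your own. Each camera call takes 0.05 s, during which the arm holds its last target. There are 200 camera calls.

### The job

Hang the four sawn-off bat handles from the full rack in the empty one. They carry no marks and are known only by their place in the row, which both racks count from the tall end board: the handle next to the tall end board of the full rack must hang next to the tall end board of the empty rack, and so on down the row. Each hangs knob up, seated in its hole.

Things in the scene. Friction and masses are not known exactly. Their poses are not given: they have to be found in the camera images.
- lathe_rack: full rack, fixed: wooden board 90 x 300 mm, top 120 mm above the bench, four holes in a row with black rubber seats (tops 123 mm above the bench) at x = 0, y = +96, +32, -32, -96 mm. Origin at bench level under mid-row; z up; y along the row to the dark tall end board with a hand hole (inner face y = 142 mm, top 164 mm high; the other end has none). y points to the robot's left within 0.25 rad
- finish_rack: empty rack, fixed: same make, frame and measures as the full one, the seats being parts of it (tops 123 mm above the bench at x = 0, y = +96, +32, -32, -96 mm; tall end board at +y). It stands the other way round: its y axis, and so its tall end board, points to the robot's right within 0.25 rad. Which rack stands left and which right varies
- knob_flat: sawn-off bat handle, light wood, plain flat-topped knob 51 mm across, upright rim 2 to 22 mm above the origin, top at 24. Origin on its axis at the knob's flat underside, which rests on the seat, 123 mm above the bench when hung; z up. Below it hangs a 21 mm stem, 78 mm long. 0.13 kg. Grip the knob's rim, fingers either side of the row; only 6 to 13 mm between knobs
- knob_dome: sawn-off bat handle, light wood, domed knob 52 mm across, upright rim 2 to 18 mm above the origin, crown at 33. Origin on its axis at the knob's flat underside, which rests on the seat, 123 mm above the bench when hung; z up. Below it hangs a 21 mm stem, 72 mm long. 0.13 kg. Grip the knob's rim, fingers either side of the row; only 6 to 13 mm between knobs
- knob_wide: sawn-off bat handle, light wood, wide knob 62 mm across with a dished top, upright rim 9 to 22 mm above the origin, top at 24. Origin on its axis at the knob's flat underside, which rests on the seat, 123 mm above the bench when hung; z up. Below it hangs a 21 mm stem, 80 mm long. 0.13 kg. Grip the knob's rim, fingers either side of the row; only 6 to 13 mm between knobs
- knob_nub: sawn-off bat handle, light wood, knob 52 mm across with an 18 mm peg on its top, upright rim 2 to 20 mm above the origin, peg top at 37. Origin on its axis at the knob's flat underside, which rests on the seat, 123 mm above the bench when hung; z up. Below it hangs a 21 mm stem, 75 mm long. 0.13 kg. Grip the knob's rim, fingers either side of the row; only 6 to 13 mm between knobs
- seat_flat: fixed black rubber seat in the full rack in which knob_flat hangs at the start (it marks where that handle came from): a ring 54 mm across, its top 3 mm proud of the board, with a 38 mm hole, 20 mm deep and open below, through which the stem hangs. Origin at the centre of its top
- seat_dome: fixed black rubber seat in the full rack in which knob_dome hangs at the start (it marks where that handle came from): a ring 54 mm across, its top 3 mm proud of the board, with a 38 mm hole, 20 mm deep and open below, through which the stem hangs. Origin at the centre of its top
- seat_wide: fixed black rubber seat in the full rack in which knob_wide hangs at the start (it marks where that handle came from): a ring 54 mm across, its top 3 mm proud of the board, with a 38 mm hole, 20 mm deep and open below, through which the stem hangs. Origin at the centre of its top
- seat_nub: fixed black rubber seat in the full rack in which knob_nub hangs at the start (it marks where that handle came from): a ring 54 mm across, its top 3 mm proud of the board, with a 38 mm hole, 20 mm deep and open below, through which the stem hangs. Origin at the centre of its top

How it is judged:
By the outcome, as a careful person would: the job done as asked, in the order asked, and still so for the second after the job is handed in, with the robot touching nothing.
It also fails if it takes over 93 s, if anything falls off the work surface, if the arm or the gripper's body presses on something with over 40 N, if the wrist force passes 120 N, or if a joint passes its speed limit or range.

## Working session

There is one attempt and no reset: what is moved stays moved. The work goes in short steps, Python scripts to look and compute and a tool call to move; the robot and the scene stay as the last step left them, time stands still between calls to the robot, and variables do not carry over. Pictures are saved under pics/ and viewed, at most 14 in all, crops included, and the job is handed in when it is done.

Besides the shell and the picture viewer there is one more tool, called after "Emit:" as a command line: name --argument value ..., lists and objects as JSON in quotes. play_rows: Moves the arm, as the interface text tells. Its arguments: {"type":"object","properties":{"dp":{"type":"array","items":{"type":"array","items":{"type":"number"}}},"angular":{"type":"array","items":{"type":"array","items":{"type":"number"}}},"hand":{"type":"number"},"grip_force":{"type":"number"}},"required":["dp","angular"]}

```bash
mkdir -p pics
cat > h.py <<'E'
import numpy as np, cv2
from plant import status, cams, ticket
def K(c):
    H=c["image"].shape[0]; f=H/2/np.tan(np.radians(c["vfov"])/2); return f
def ray(c,u,v):
    f=K(c); d=np.array([(u-c["cx"])/f,(v-c["cy"])/f]); s=d.copy()
    for _ in range(30): s=d/(1+c["k1"]*(s@s))
    R=np.array(c["R"]); o=-R.T@np.array(c["t"]); return o,R.T@np.array([s[0],s[1],1])
def onz(c,u,v,z):
    o,d=ray(c,u,v); return o+d*(z-o[2])/d[2]
def proj(c,X):
    p=np.array(c["R"])@np.array(X)+np.array(c["t"]); s=p[:2]/p[2]; s=s*(1+c["k1"]*(s@s)); return s*K(c)+[c["cx"],c["cy"]]
E
python3 - <<'E'
from h import *
for n in("top","scene"):
    c=cams.capture(n); cv2.imwrite(f"pics/{n}0.png",cv2.resize(c["image"][...,::-1],(800,600),interpolation=cv2.INTER_CUBIC)); print(n,c["vfov"],c["cx"],c["cy"],c["k1"],ray(c,c["cx"],c["cy"]))
s=status.state();print(s)
E
```

```text
top 55.806111792534324 257.4994372660606 193.61225277945414 0.025138811146509232 (array([0.36279302, 0.08223837, 1.08742774]), array([ 0.11199133, -0.00271427, -0.99370548]))
scene 57.28484487656421 259.3229863020937 193.5434669008168 -0.0013575057400312554 (array([0.19256382, 0.60154679, 0.77413715]), array([ 0.31960134, -0.55267708, -0.76967722]))
{'time_s': 0.1, 'joints': array([-1.26827508e+00,  3.78003208e-01,  7.97526184e-02,  1.27437729e+00,
        1.47125002e-05,  1.46048000e+00]), 'qd': array([-0.001066  , -0.0020115 ,  0.00260662, -0.00027577, -0.000393  ,
       -0.00028352]), 'joint_efforts': array([ 1.14119404e-03, -4.64694321e+01,  2.70581746e+01,  1.20559148e-02,
       -1.51172153e-04, -8.63003578e-06]), 'position': array([ 0.23052244, -0.5261322 ,  0.23044409]), 'orientation': array([-9.12254628e-04,  9.78770772e-01,  2.04955942e-01, -8.05504664e-05]), 'wrist_force': array([-0.31310777, -0.1559995 ,  0.01392347]), 'wrist_torque': array([ 0.0424286 ,  0.01391962, -0.01147712]), 'grasp_force': 0.0, 'opening': 0.08529106532005196}
```

View pics/top0.png

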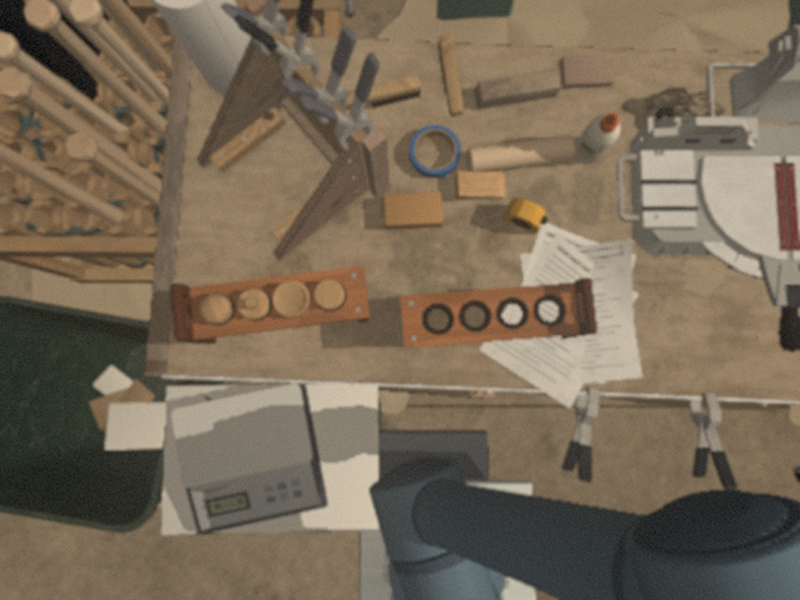

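View pics/scene0.png

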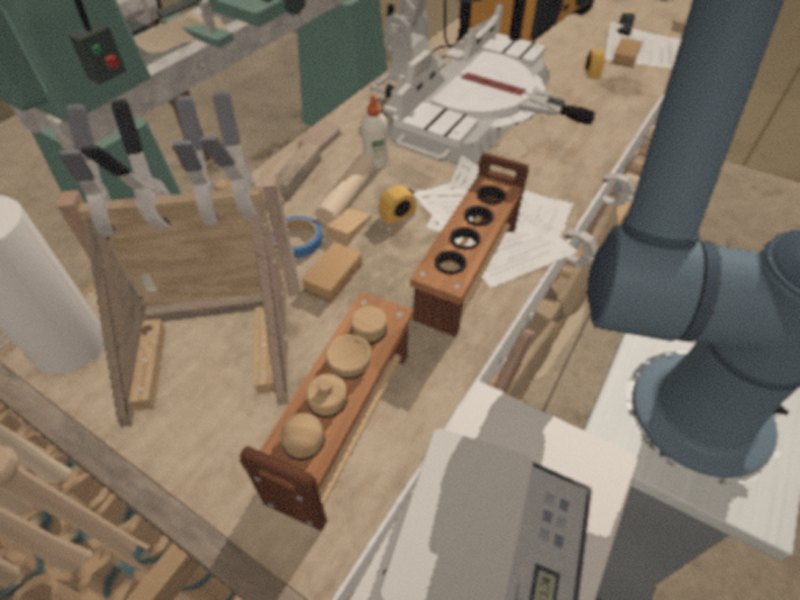

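The full rack is on the left, with its tall board at the left end. In order from the tall board it holds dome, nub, wide and flat, at about (215,308), (253,303), (291,299) and (330,294) in the 800-px top view. The empty rack is on the right with its tall board at the right end; its seats are at (549,311), (512,314), (475,316) and (437,319).

```bash
cat > m.py <<'E'
from h import *
def blobs(c,lo,hi,roi,amin,amax):
    hsv=cv2.cvtColor(c["image"],cv2.COLOR_RGB2HSV); m=cv2.inRange(hsv,lo,hi); z=np.zeros_like(m); x0,y0,x1,y1=roi; z[y0:y1,x0:x1]=m[y0:y1,x0:x1]
    n,l,s,ce=cv2.connectedComponentsWithStats(z); return z,[(ce[i],s[i]) for i in range(1,n) if amin<s[i][4]<amax]
E
python3 - <<'E'
from m import *
c=cams.capture("top"); im=c["image"]; hsv=cv2.cvtColor(im,cv2.COLOR_RGB2HSV)
s=.64
for u,v in [(215,308),(253,309),(291,299),(330,294),(234,310),(310,290),(350,285),(437,319),(456,318),(437,307),(180,310)]:
    print((u,v),hsv[int(v*s),int(u*s)],im[int(v*s),int(u*s)])
a=im[165:230,100:390]; cv2.imwrite("pics/crop1.png",cv2.resize(a[...,::-1],(800,180),interpolation=cv2.INTER_CUBIC))
h=hsv[165:230,100:390]
g=np.vstack([cv2.resize(h[...,i],(800,180))for i in(0,1,2)]); g[:180]=np.minimum(g[:180].astype(int)*8,255); cv2.imwrite("pics/hsv1.png",g)
E
```

```text
(215, 308) [ 16 112 173] [173 137  97]
(253, 309) [ 16 113 131] [131 104  73]
(291, 299) [ 17 114 152] [152 123  84]
(330, 294) [ 16 115 166] [166 131  91]
(234, 310) [ 14 106  89] [89 69 52]
(310, 290) [ 14 135 104] [104  74  49]
(350, 285) [ 12 151 145] [145  94  59]
(437, 319) [ 19  87 106] [106  93  70]
(456, 318) [ 13 145 137] [137  94  59]
(437, 307) [17 70 58] [58 51 42]
(180, 310) [ 11 129  93] [93 64 46]
```

View pics/hsv1.png

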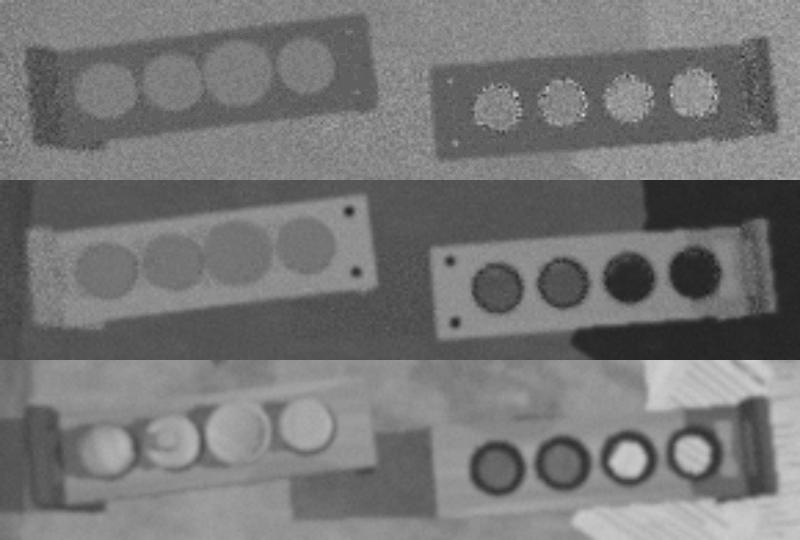

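The crop shows hue and saturation separating the knobs and seats cleanly from the rack wood. I can use that for the masks.

```bash
cat > m.py <<'E'
from h import *
UP=4
def measure(c,fit=True):
    im=c["image"]
    big=cv2.resize(cv2.GaussianBlur(im,(3,3),0),None,fx=UP,fy=UP,interpolation=cv2.INTER_CUBIC)
    hsv=cv2.cvtColor(big,cv2.COLOR_RGB2HSV).astype(int)
    return hsv
def px(p): return (np.array(p)+.5)/UP-.5
def comps(m,roi,ero,amin):
    z=np.zeros_like(m); x0,y0,x1,y1=[int(a*UP) for a in roi]; z[y0:y1,x0:x1]=m[y0:y1,x0:x1]
    k=cv2.getStructuringElement(cv2.MORPH_ELLIPSE,(2*ero+1,)*2); z=cv2.erode(z,k)
    out=[]
    for q in cv2.findContours(z,cv2.RETR_EXTERNAL,cv2.CHAIN_APPROX_NONE)[0]:
        if cv2.contourArea(q)>amin:
            q=cv2.convexHull(q); e=cv2.fitEllipse(q); out.append((*px(e[0]),(e[1][0]+2*ero)/UP,(e[1][1]+2*ero)/UP))
    return sorted(out)
E
python3 - <<'E'
from m import *
c=cams.capture("top"); hsv=measure(c); f=K(c)
s=290/800
lm=((hsv[...,1]<133)).astype(np.uint8)*255
cv2.imwrite("pics/mask1.png",lm[660:920,400:1560][::1,::1] if 0 else cv2.resize(lm[660:920,400:1560],(800,180)))
K1=comps(lm,(124,176,222,208),9,300); print("knobs",K1)
zt=[.141,.143,.145,.147]
P=[onz(c,u,v,z) for (u,v,*_),z in zip(K1,zt)]
for p in P: print(p.round(4))
S1=comps(lm,(262,186,366,216),5,300); print("seats",S1)
Q=[onz(c,u,v,.123) for u,v,*_ in S1]
for p in Q: print(p.round(4))
P=np.array(P);Q=np.array(Q)
for A in(P,Q):
    print("spacing",np.linalg.norm(np.diff(A,axis=0)[:,:2],axis=1)); v=np.polyfit(A[:,1],A[:,0],1); print("slope dx/dy",v)
E
```

```text
knobs [(np.float64(88.52107238769531), np.float64(191.869384765625), 13.104628562927246, 76.18988037109375), (np.float64(173.42837524414062), np.float64(192.65145874023438), 28.10393524169922, 103.23907470703125)]
[0.4743 0.5208 0.141 ]
[0.4719 0.2997 0.143 ]
seats [(np.float64(279.95489501953125), np.float64(203.74490356445312), 20.972841262817383, 21.121889114379883), (np.float64(303.9542236328125), np.float64(202.04766845703125), 20.916353225708008, 21.95627784729004), (np.float64(328.0564270019531), np.float64(200.2943878173828), 21.584075927734375, 22.839662551879883), (np.float64(353.47857666015625), np.float64(201.05535888671875), 24.53619956970215, 35.62874984741211)]
[0.4442 0.0197 0.123 ]
[ 0.4488 -0.0444  0.123 ]
[ 0.4534 -0.1088  0.123 ]
[ 0.4514 -0.1764  0.123 ]
spacing [0.22118536]
slope dx/dy [0.01086984 0.46863263]
spacing [0.06425333 0.0645505  0.06768893]
slope dx/dy [-0.03951156  0.4463797 ]
```

View pics/mask1.png

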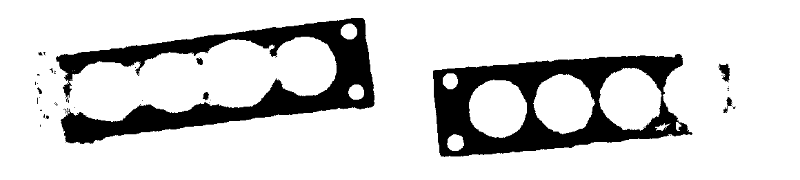

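The mask gives three clean seats. The knobs merge into each other, so I'll separate them next. First I'm moving with the yaw turn to a waiting point clear of both racks.

Emit:
play_rows --dp '[[0.0,0.0,0.01],[0.02,0.03,0.01],[0.02,0.03,0.01],[0.02,0.03,0.01],[0.02,0.03,0.01],[0.02,0.03,0.0],[0.02,0.03,0.0],[0.0,0.0,0.0]]' --angular '[[0,0,0.159],[0,0,0.159],[0,0,0.159],[0,0,0.159],[0,0,0.159],[0,0,0.159],[0,0,0.159],[0,0,0.159]]' --hand 1 --grip_force 50

```text
time_s: 1.2
position: [0.3516, -0.3446, 0.2814]
orientation: [-0.0, 0.662, 0.749, 0.0]
wrist_force: [0.1, -0.5, 0.4]
opening: 0.0851
grasp_force: 0.0
```

```bash
cat > k.py <<'E'
from m import *
def knobs(c,guess,name=None):
    im=cv2.resize(c["image"],None,fx=UP,fy=UP,interpolation=cv2.INTER_CUBIC)
    lab=cv2.cvtColor(im,cv2.COLOR_RGB2HSV)
    sm=cv2.GaussianBlur(lab[...,1],(0,0),3)
    out=[]
    for (u,v,d) in guess:
        x,y=int(u*UP),int(v*UP); w=int(d*UP*.8)
        g=sm[y-w:y+w,x-w:x+w]; g=cv2.normalize(g,None,0,255,cv2.NORM_MINMAX)
        cs=cv2.HoughCircles(g,cv2.HOUGH_GRADIENT,1.,500,param1=80,param2=8,minRadius=int(d*UP*.44),maxRadius=int(d*UP*.58))
        q=cs[0][0]; out.append((*px((x-w+q[0],y-w+q[1])),2*q[2]/UP))
        cv2.circle(im,(int(x-w+q[0]),int(y-w+q[1])),int(q[2]),(0,255,0),1)
    if name: cv2.imwrite(name,cv2.resize(im[640:920,440:1520],(800,207))[...,::-1])
    return out
E
python3 - <<'E'
from k import *
c=cams.capture("top"); f=K(c)
g=[]
dia=[52,52,62,51]; z=[.141,.143,.145,.145]
for (u,v),d in zip([(105,90),(173,82),(237,72),(305,67),],dia): g.append((100+u*.3625,165+v*.361,d/1000*f/.945))
g+= [(279.95,203.74,22),(303.95,202.05,22),(328.05,200.3,22),(351.6,198.7,22)]
o=knobs(c,g,"pics/k1.png")
P=[]
for (u,v,d),zz in zip(o,z+[.123]*4):
    p=onz(c,u,v,zz); P.append(p); print((round(u,1),round(v,1)),p.round(4),"dia",round(d/f*(1.087-zz),4))
P=np.array(P)
for A in(P[:4],P[4:]): print(np.linalg.norm(np.diff(A[:,:2],axis=0),axis=1),np.polyfit(A[:,1],A[:,0],1))
s=status.state(); q=s["orientation"]; print(s["position"],2*np.arctan2(q[2],q[1]),s["joints"])
# finish seats as fitted row from the three clean ones
S=np.array([[.4442,.0197],[.4488,-.0444],[.4534,-.1088]]); d=S[2]-S[0]; d/=np.linalg.norm(d)
for k in (2,1,0,-1): print("fin",(S.mean(0)+d*.064*(1-k) if 0 else S.mean(0)+d*.064*(k)).round(4))
E
```

```text
(np.float32(138.5), np.float32(198.0)) [0.4581 0.3907 0.141 ] dia 0.0592
(np.float32(162.5), np.float32(194.0)) [0.4684 0.328  0.143 ] dia 0.0577
(np.float32(185.5), np.float32(190.2)) [0.478  0.2679 0.145 ] dia 0.0664
(np.float32(210.8), np.float32(188.5)) [0.4825 0.202  0.145 ] dia 0.0534
(np.float32(280.2), np.float32(203.5)) [0.4449 0.0189 0.123 ] dia 0.0517
(np.float32(303.2), np.float32(202.0)) [ 0.4489 -0.0425  0.123 ] dia 0.0517
(np.float32(327.8), np.float32(199.5)) [ 0.4556 -0.108   0.123 ] dia 0.0513
(np.float32(352.0), np.float32(198.0)) [ 0.4595 -0.1727  0.123 ] dia 0.0518
[0.06350491 0.06091356 0.06602025] [-0.13210405  0.510998  ]
[0.06155404 0.06582887 0.06486316] [-0.07909142  0.44619989]
[ 0.35122442 -0.34549382  0.28132925] 1.6955613812527037 [-9.06070060e-01  1.99548122e-01 -3.28640572e-02  1.33859835e+00
  9.01644758e-05  5.39961203e-01]
fin [ 0.4579 -0.1722]
fin [ 0.4534 -0.1083]
fin [ 0.4488 -0.0445]
fin [0.4442 0.0193]
```

View pics/k1.png

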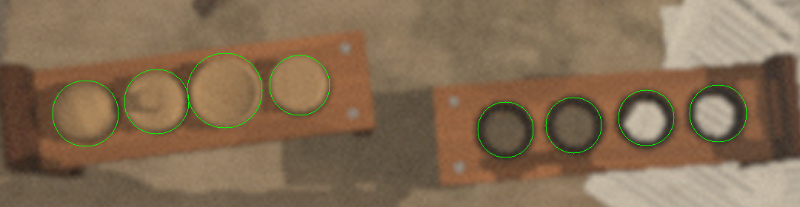

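The circles fit the knobs and seats to within a few mm, which is well inside the grasp and hole tolerances. I'm starting with knob_flat, at (0.4825, 0.202).

Emit:
play_rows --dp '[[0.01,0.04,0.0],[0.015,0.06,0.0],[0.015,0.06,0.0],[0.015,0.06,0.0],[0.015,0.06,0.0],[0.015,0.06,0.0],[0.015,0.06,0.0],[0.015,0.06,0.0]]' --angular '[[0,0,0],[0,0,0],[0,0,0],[0,0,0],[0,0,0],[0,0,0],[0,0,0],[0,0,0]]'

```text
time_s: 2.25
position: [0.466, 0.115, 0.2814]
orientation: [0.0, 0.667, 0.745, 0.0]
wrist_force: [0.2, -0.4, 1.0]
opening: 0.0856
grasp_force: 0.0
```

Emit:
play_rows --dp '[[0.016,0.055,0.0],[0.0,0.032,-0.03],[0.0,0.0,-0.035],[0.0,0.0,-0.03],[0.0,0.0,-0.025],[0.0,0.0,0.0],[0.0,0.0,0.0],[0.0,0.0,0.0]]' --angular '[[0,0,0],[0,0,0],[0,0,0],[0,0,0],[0,0,0],[0,0,0],[0,0,0],[0,0,0]]'

```text
time_s: 3.25
position: [0.4828, 0.2004, 0.1628]
orientation: [0.001, 0.666, 0.746, 0.001]
wrist_force: [0.3, -1.1, 0.1]
opening: 0.0853
grasp_force: 0.0
```

Emit:
play_rows --dp '[[0.0,0.0015,-0.01],[0.0,0.0,-0.012],[0.0,0.0,-0.012],[0.0,0.0,-0.0065],[0.0,0.0,0.0],[0.0,0.0,0.0],[0.0,0.0,0.0],[0.0,0.0,0.0]]' --angular '[[0,0,0],[0,0,0],[0,0,0],[0,0,0],[0,0,0],[0,0,0],[0,0,0],[0,0,0]]'

```text
time_s: 4.25
position: [0.482, 0.2019, 0.1212]
orientation: [0.0, 0.666, 0.746, 0.0]
wrist_force: [0.3, 0.4, 0.3]
opening: 0.085
grasp_force: 0.0
```

Emit:
play_rows --dp '[[0,0,0],[0,0,0],[0,0,0],[0,0,0],[0,0,0],[0,0,0],[0,0,0],[0,0,0]]' --angular '[[0,0,0],[0,0,0],[0,0,0],[0,0,0],[0,0,0],[0,0,0],[0,0,0],[0,0,0]]' --hand 0 --grip_force 50

```text
time_s: 5.25
position: [0.4822, 0.2019, 0.1214]
orientation: [0.0, 0.666, 0.746, 0.001]
wrist_force: [0.4, 0.3, 5.0]
opening: 0.0495
grasp_force: 51.9
```

Emit:
play_rows --dp '[[0,0,0.01],[0,0,0.02],[0,0,0.025],[0,0,0.03],[0,0,0.03],[0,0,0.03],[0,0,0.0],[0,0,0]]' --angular '[[0,0,0],[0,0,0],[0,0,0],[0,0,0],[0,0,0],[0,0,0],[0,0,0],[0,0,0]]'

```text
time_s: 6.25
position: [0.4812, 0.2016, 0.2648]
orientation: [-0.0, 0.666, 0.746, -0.001]
wrist_force: [0.6, 0.1, -1.4]
opening: 0.0497
grasp_force: 52.0
```

Run:
```python
from h import *
c=cams.capture("scene"); cv2.imwrite("pics/s1.png",cv2.resize(c["image"][100:350,100:420,::-1],(768,600)))
```

```text
(no output)
```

View pics/s1.png

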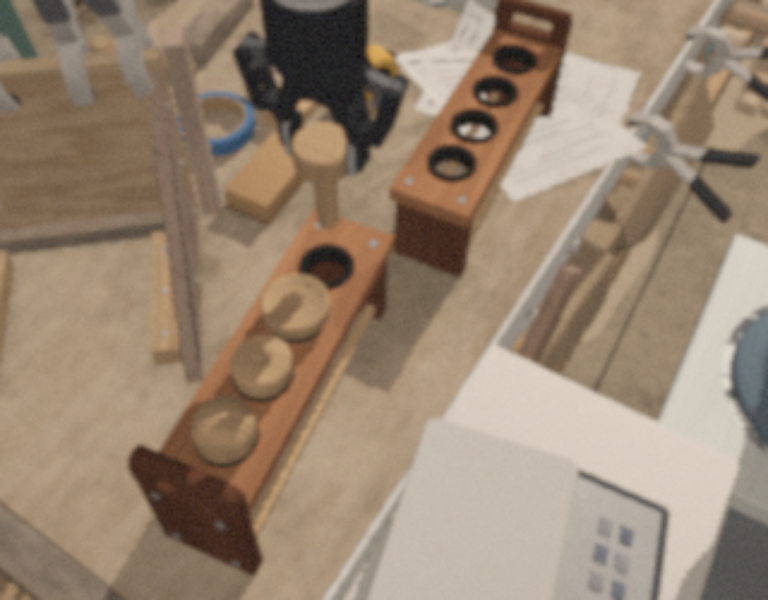

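The handle at (320,150) hangs upright in the grip. I'm carrying it to the fourth hole of the empty rack, at (0.4442, 0.0193).

Emit:
play_rows --dp '[[-0.003,-0.012,0.005],[-0.007,-0.035,0],[-0.009,-0.045,0],[-0.009,-0.045,0],[-0.006,-0.035,0],[-0.003,-0.0105,0],[0,0,0.0],[0,0,0]]' --angular '[[0,0,0],[0,0,-0.02],[0,0,-0.022],[0,0,0],[0,0,0],[0,0,0],[0,0,0],[0,0,0]]'

```text
time_s: 7.3
position: [0.4447, 0.02, 0.2707]
orientation: [-0.0, 0.681, 0.732, 0.0]
wrist_force: [-0.3, -0.5, -1.1]
opening: 0.0495
grasp_force: 52.0
```

Run:
```python
from h import *
print(status.state()["position"])
c=cams.capture("scene"); cv2.imwrite("pics/s2.png",cv2.resize(c["image"][80:300,200:420,::-1],(600,600)))
```

```text
[0.44471389 0.02004419 0.270721  ]
```

View pics/s2.png

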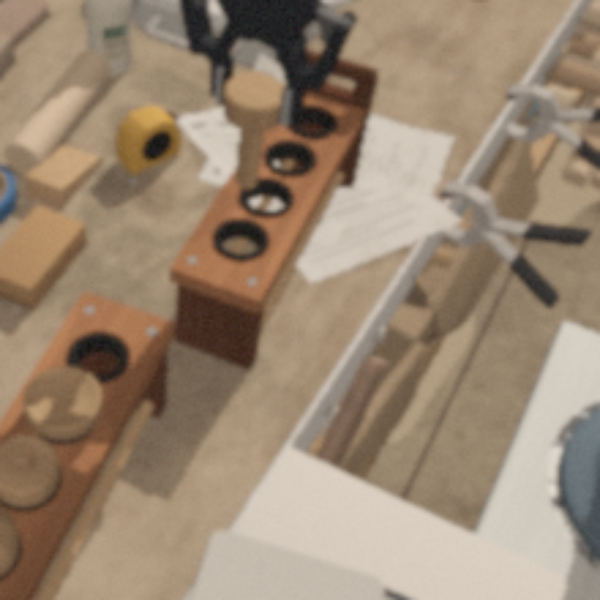

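The stem tip, at about (247,185), is above the nearest hole at (241,240). I'm lowering it.

Emit:
play_rows --dp '[[0,0,-0.02],[0,0,-0.03],[0,0,-0.03],[0,0,-0.025],[0,0,-0.02],[0,0,-0.014],[0,0,-0.008],[0,0,0]]' --angular '[[0,0,0],[0,0,0],[0,0,0],[0,0,0],[0,0,0],[0,0,0],[0,0,0],[0,0,0]]'

```text
time_s: 8.35
position: [0.4446, 0.0195, 0.1236]
orientation: [-0.0, 0.681, 0.732, -0.0]
wrist_force: [-0.6, 1.4, -1.2]
opening: 0.0495
grasp_force: 52.0
```

Emit:
play_rows --dp '[[0,0,0],[0,0,0],[0,0,0],[0,0,0],[0,0,0],[0,0,0.02],[0,0,0.03],[0,0,0.03]]' --angular '[[0,0,0],[0,0,0],[0,0,0],[0,0,0],[0,0,0],[0,0,0],[0,0,0],[0,0,0]]' --hand 1

```text
time_s: 9.35
position: [0.4444, 0.0193, 0.2045]
orientation: [-0.0, 0.681, 0.732, -0.0]
wrist_force: [1.0, -0.3, -0.9]
opening: 0.0853
grasp_force: 0.0
```

Emit:
play_rows --dp '[[0.003,0.02,0],[0.007,0.05,0],[0.007,0.055,0],[0.007,0.055,0],[0.006,0.045,0],[0.0026,0.0236,-0.01],[0,0,-0.02],[0,0,-0.014]]' --angular '[[0,0,0],[0,0,0.02],[0,0,0.025],[0,0,0],[0,0,0],[0,0,0],[0,0,0],[0,0,0]]'

```text
time_s: 10.35
position: [0.4768, 0.268, 0.1587]
orientation: [-0.0, 0.664, 0.747, -0.001]
wrist_force: [0.1, -0.2, 0.2]
opening: 0.0854
grasp_force: 0.0
```

Emit:
play_rows --dp '[[0,0,-0.01],[0,0,-0.01],[0,0,-0.01],[0,0,-0.0095],[0,0,0],[0,0,0],[0,0,0],[0,0,0]]' --angular '[[0,0,0],[0,0,0],[0,0,0],[0,0,0],[0,0,0],[0,0,0],[0,0,0],[0,0,0]]'

```text
time_s: 11.35
position: [0.4775, 0.268, 0.1207]
orientation: [0.0, 0.665, 0.747, 0.0]
wrist_force: [0.5, -0.0, -0.4]
opening: 0.0855
grasp_force: 0.0
```

Emit:
play_rows --dp '[[0,0,0],[0,0,0],[0,0,0],[0,0,0],[0,0,0],[0,0,0],[0,0,0],[0,0,0]]' --angular '[[0,0,0],[0,0,0],[0,0,0],[0,0,0],[0,0,0],[0,0,0],[0,0,0],[0,0,0]]' --hand 0

```text
time_s: 12.35
position: [0.4776, 0.268, 0.1209]
orientation: [0.0, 0.665, 0.747, 0.0]
wrist_force: [-1.0, -0.6, 4.1]
opening: 0.0603
grasp_force: 54.1
```

Emit:
play_rows --dp '[[0,0,0.01],[0,0,0.02],[0,0,0.03],[0,0,0.03],[0,0,0.03],[0,0,0.02],[0,0,0.01],[0,0,0]]' --angular '[[0,0,0],[0,0,0],[0,0,0],[0,0,0],[0,0,0],[0,0,0],[0,0,0],[0,0,0]]'

```text
time_s: 13.35
position: [0.4775, 0.268, 0.2705]
orientation: [0.0, 0.665, 0.747, 0.0]
wrist_force: [-0.5, 0.4, -1.2]
opening: 0.0606
grasp_force: 54.4
```

Emit:
play_rows --dp '[[-0.002,-0.02,0],[-0.004,-0.045,0],[-0.005,-0.055,0],[-0.005,-0.055,0],[-0.005,-0.055,0],[-0.005,-0.05,0],[-0.0027,-0.0325,0],[0,0,0]]' --angular '[[0,0,0],[0,0,-0.02],[0,0,-0.025],[0,0,0],[0,0,0],[0,0,0],[0,0,0],[0,0,0]]'

```text
time_s: 14.35
position: [0.4471, -0.047, 0.2693]
orientation: [-0.001, 0.683, 0.73, -0.001]
wrist_force: [0.3, -0.5, -1.1]
opening: 0.0604
grasp_force: 54.4
```

Run:
```python
from h import *
print(status.state()["position"])
c=cams.capture("scene"); cv2.imwrite("pics/s3.png",cv2.resize(c["image"][60:350,130:420,::-1],(600,600)))
```

```text
[ 0.44710777 -0.0470118   0.26931929]
```

View pics/s3.png

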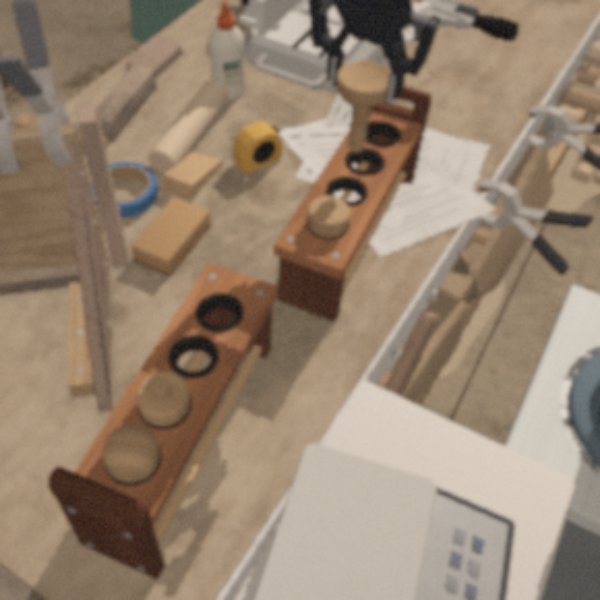

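knob_flat is seated at (328,215), and the wide handle is above its hole. I'm lowering it with a 1–2 mm correction.

Emit:
play_rows --dp '[[0.001,0.002,-0.02],[0,0,-0.03],[0,0,-0.03],[0,0,-0.025],[0,0,-0.02],[0,0,-0.014],[0,0,-0.008],[0,0,-0.001]]' --angular '[[0,0,0],[0,0,0],[0,0,0],[0,0,0],[0,0,0],[0,0,0],[0,0,0],[0,0,0]]'

```text
time_s: 15.4
position: [0.4494, -0.0424, 0.1221]
orientation: [-0.0, 0.681, 0.732, -0.0]
wrist_force: [0.3, -0.2, -0.9]
opening: 0.0602
grasp_force: 54.4
```

Emit:
play_rows --dp '[[0,0,0],[0,0,0],[0,0,0],[0,0,0],[0,0,0],[0,0,0.02],[0,0,0.03],[0,0,0.03]]' --angular '[[0,0,0],[0,0,0],[0,0,0],[0,0,0],[0,0,0],[0,0,0],[0,0,0],[0,0,0]]' --hand 1

```text
time_s: 16.4
position: [0.4493, -0.0426, 0.203]
orientation: [-0.0, 0.681, 0.732, -0.0]
wrist_force: [0.7, 0.4, 0.1]
opening: 0.0852
grasp_force: 0.0
```

Run:
```python
from k import *
s=status.state(); print(s["position"])
c=cams.capture("top"); f=K(c)
o=knobs(c,[(138.3,197.7,20.5),(162.6,194.4,20.5)],"pics/k2.png")
for (u,v,d),z in zip(o,[.141,.143]): print(u,v,d,onz(c,u,v,z))
```

```text
[ 0.44929776 -0.04257395  0.20303621]
138.25 197.25 22.1 [0.46006784 0.39143987 0.141     ]
162.5 194.0 22.1 [0.46835613 0.32804881 0.143     ]
```

View pics/k2.png

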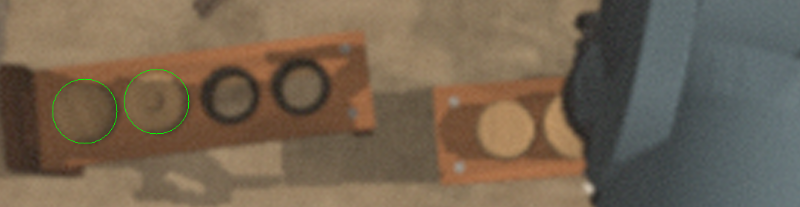

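The top view shows flat and wide seated in the right-hand rack. The nub peg at (156,102) agrees with its circle. Next is knob_nub at (0.4684, 0.328).

Emit:
play_rows --dp '[[0.001,0.025,0],[0.003,0.055,0],[0.003,0.055,0],[0.003,0.055,0],[0.003,0.055,0],[0.003,0.055,0],[0.002,0.045,0],[0.0011,0.0256,0]]' --angular '[[0,0,0],[0,0,0.02],[0,0,0.025],[0,0,0],[0,0,0],[0,0,0],[0,0,0],[0,0,0]]'

```text
time_s: 17.45
position: [0.4684, 0.3303, 0.2019]
orientation: [-0.0, 0.664, 0.748, 0.0]
wrist_force: [0.8, 0.6, 0.3]
opening: 0.0854
grasp_force: 0.0
```

Emit:
play_rows --dp '[[0,0,-0.015],[0,0,-0.02],[0,0,-0.015],[0,0,-0.012],[0,0,-0.01],[0,0,-0.0085],[0,0,0],[0,0,0]]' --angular '[[0,0,0],[0,0,0],[0,0,0],[0,0,0],[0,0,0],[0,0,0],[0,0,0],[0,0,0]]'

```text
time_s: 18.45
position: [0.469, 0.3282, 0.1223]
orientation: [0.0, 0.665, 0.747, 0.0]
wrist_force: [0.5, -0.1, -0.0]
opening: 0.0851
grasp_force: 0.0
```

Emit:
play_rows --dp '[[0,0,0],[0,0,0],[0,0,0],[0,0,0],[0,0,0],[0,0,0],[0,0,0],[0,0,0]]' --angular '[[0,0,0],[0,0,0],[0,0,0],[0,0,0],[0,0,0],[0,0,0],[0,0,0],[0,0,0]]' --hand 0

```text
time_s: 19.45
position: [0.4693, 0.3283, 0.1227]
orientation: [0.0, 0.665, 0.747, 0.001]
wrist_force: [-0.3, -0.5, 5.6]
opening: 0.0505
grasp_force: 52.2
```

Emit:
play_rows --dp '[[0,0,0.01],[0,0,0.02],[0,0,0.03],[0,0,0.03],[0,0,0.03],[0,0,0.02],[0,-0.015,0.01],[-0.001,-0.035,0]]' --angular '[[0,0,0],[0,0,0],[0,0,0],[0,0,0],[0,0,0],[0,0,0],[0,0,0],[0,0,0]]'

```text
time_s: 20.45
position: [0.4679, 0.2775, 0.2721]
orientation: [0.0, 0.664, 0.748, 0.0]
wrist_force: [0.5, -0.1, -1.6]
opening: 0.0497
grasp_force: 52.2
```

Emit:
play_rows --dp '[[-0.002,-0.05,0],[-0.002,-0.055,0],[-0.002,-0.055,0],[-0.002,-0.055,0],[-0.002,-0.055,0],[-0.002,-0.055,0],[-0.002,-0.04,0],[-0.0009,-0.0216,0]]' --angular '[[0,0,0],[0,0,-0.02],[0,0,-0.025],[0,0,0],[0,0,0],[0,0,0],[0,0,0],[0,0,0]]'

```text
time_s: 21.45
position: [0.4512, -0.111, 0.2711]
orientation: [-0.001, 0.682, 0.731, -0.001]
wrist_force: [-0.8, 1.1, -0.5]
opening: 0.0504
grasp_force: 52.2
```

Emit:
play_rows --dp '[[0,0,-0.01],[0,0,-0.03],[0,0,-0.02],[0,0,0],[0,0,0],[0,0,0],[0,0,0],[0,0,0]]' --angular '[[0,0,0],[0,0,0],[0,0,0],[0,0,0],[0,0,0],[0,0,0],[0,0,0],[0,0,0]]'

```text
time_s: 22.45
position: [0.4531, -0.1087, 0.2122]
orientation: [0.0, 0.681, 0.732, 0.0]
wrist_force: [-0.4, 0.6, -2.1]
opening: 0.0503
grasp_force: 52.3
```

Emit:
play_rows --dp '[[0,0,-0.01],[0,0,-0.02],[0,0,-0.02],[0,0,-0.018],[0,0,-0.012],[0,0,-0.0085],[0,0,0],[0,0,0]]' --angular '[[0,0,0],[0,0,0],[0,0,0],[0,0,0],[0,0,0],[0,0,0],[0,0,0],[0,0,0]]'

```text
time_s: 23.45
position: [0.4531, -0.1088, 0.1235]
orientation: [0.0, 0.681, 0.732, 0.0]
wrist_force: [-0.4, 0.8, -1.6]
opening: 0.0502
grasp_force: 52.5
```

Emit:
play_rows --dp '[[0,0,0],[0,0,0],[0,0,0],[0,0,0],[0,0,0],[0,0,0.02],[0,0,0.03],[0,0,0.03]]' --angular '[[0,0,0],[0,0,0],[0,0,0],[0,0,0],[0,0,0],[0,0,0],[0,0,0],[0,0,0]]' --hand 1

```text
time_s: 24.45
position: [0.4525, -0.1086, 0.204]
orientation: [-0.0, 0.681, 0.732, -0.0]
wrist_force: [0.2, 0.1, 1.1]
opening: 0.0855
grasp_force: 0.0
```

Emit:
play_rows --dp '[[0,0.03,0],[0.001,0.055,0],[0.001,0.06,0],[0.001,0.06,0],[0.001,0.06,0],[0.001,0.06,0],[0.001,0.06,0],[0,0.055,0]]' --angular '[[0,0,0],[0,0,0.02],[0,0,0.025],[0,0,0],[0,0,0],[0,0,0],[0,0,0],[0,0,0]]'

```text
time_s: 25.45
position: [0.4586, 0.3336, 0.2033]
orientation: [0.0, 0.664, 0.747, 0.0]
wrist_force: [0.7, -0.5, 0.5]
opening: 0.0854
grasp_force: 0.0
```

Emit:
play_rows --dp '[[0.001,0.04,0],[0,0.0194,0],[0,0,-0.02],[0,0,-0.015],[0,0,0],[0,0,0],[0,0,0],[0,0,0]]' --angular '[[0,0,0],[0,0,0],[0,0,0],[0,0,0],[0,0,0],[0,0,0],[0,0,0],[0,0,0]]'

```text
time_s: 26.45
position: [0.4602, 0.3909, 0.169]
orientation: [0.0, 0.665, 0.747, 0.001]
wrist_force: [0.1, -0.2, 0.2]
opening: 0.0854
grasp_force: 0.0
```

Emit:
play_rows --dp '[[0,0,-0.01],[0,0,-0.015],[0,0,-0.012],[0,0,-0.0095],[0,0,0],[0,0,0],[0,0,0],[0,0,0]]' --angular '[[0,0,0],[0,0,0],[0,0,0],[0,0,0],[0,0,0],[0,0,0],[0,0,0],[0,0,0]]'

```text
time_s: 27.45
position: [0.4601, 0.391, 0.1223]
orientation: [0.0, 0.665, 0.747, 0.0]
wrist_force: [0.4, 0.5, -0.1]
opening: 0.0852
grasp_force: 0.0
```

Emit:
play_rows --dp '[[0,0,0],[0,0,0],[0,0,0],[0,0,0],[0,0,0],[0,0,0],[0,0,0],[0,0,0]]' --angular '[[0,0,0],[0,0,0],[0,0,0],[0,0,0],[0,0,0],[0,0,0],[0,0,0],[0,0,0]]' --hand 0

```text
time_s: 28.45
position: [0.4602, 0.391, 0.1225]
orientation: [0.0, 0.665, 0.747, 0.001]
wrist_force: [-0.6, 0.1, 4.7]
opening: 0.0506
grasp_force: 52.3
```

Emit:
play_rows --dp '[[0,0,0.01],[0,0,0.02],[0,0,0.03],[0,0,0.03],[0,0,0.03],[0,0,0.02],[0,0,0.01],[0,0,0]]' --angular '[[0,0,0],[0,0,0],[0,0,0],[0,0,0],[0,0,0],[0,0,0],[0,0,0],[0,0,0]]'

```text
time_s: 29.45
position: [0.4599, 0.3908, 0.2719]
orientation: [0.0, 0.665, 0.747, 0.0]
wrist_force: [0.7, -0.5, -1.9]
opening: 0.0498
grasp_force: 52.2
```

Run:
```python
from h import *
print(status.state()["position"])
c=cams.capture("scene"); cv2.imwrite("pics/s4.png",cv2.resize(c["image"][60:360,100:400,::-1],(600,600)))
```

```text
[0.45991145 0.39084767 0.27193884]
```

View pics/s4.png

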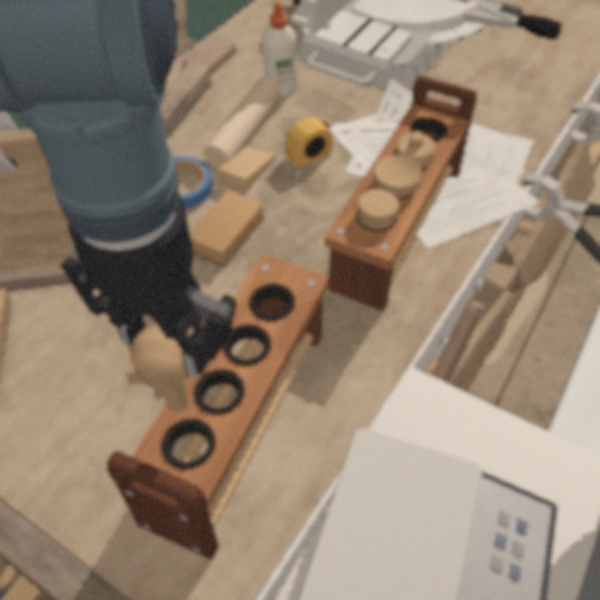

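Three handles are seated in the right rack, and the dome is held upright at (160,365). I'm carrying it to the hole beside the tall board.

Emit:
play_rows --dp '[[0,-0.02,0],[0,-0.045,0],[0,-0.055,0],[-0.001,-0.055,0],[-0.001,-0.055,0],[0,-0.055,0],[0,-0.055,0],[0,-0.055,0]]' --angular '[[0,0,0],[0,0,-0.02],[0,0,-0.025],[0,0,0],[0,0,0],[0,0,0],[0,0,0],[0,0,0]]'

```text
time_s: 30.5
position: [0.4567, -0.0058, 0.2706]
orientation: [-0.001, 0.681, 0.732, -0.0]
wrist_force: [1.1, -0.6, -1.1]
opening: 0.0502
grasp_force: 52.2
```

Emit:
play_rows --dp '[[0,-0.055,0],[0,-0.055,0],[0,-0.038,0],[0,-0.02,0],[0,0,-0.02],[0,0,-0.02],[0,0,0],[0,0,0]]' --angular '[[0,0,0],[0,0,0],[0,0,0],[0,0,0],[0,0,0],[0,0,0],[0,0,0],[0,0,0]]'

```text
time_s: 31.5
position: [0.4578, -0.1718, 0.2321]
orientation: [-0.0, 0.681, 0.732, 0.0]
wrist_force: [0.8, 0.4, -1.3]
opening: 0.0503
grasp_force: 52.3
```

Emit:
play_rows --dp '[[0,0,-0.015],[0,0,-0.025],[0,0,-0.025],[0,0,-0.02],[0,0,-0.014],[0,0,-0.0095],[0,0,0],[0,0,0]]' --angular '[[0,0,0],[0,0,0],[0,0,0],[0,0,0],[0,0,0],[0,0,0],[0,0,0],[0,0,0]]'

```text
time_s: 32.5
position: [0.4582, -0.1724, 0.1239]
orientation: [0.0, 0.681, 0.732, 0.0]
wrist_force: [0.4, 1.0, -1.7]
opening: 0.0502
grasp_force: 52.5
```

Emit:
play_rows --dp '[[0,0,0],[0,0,0],[0,0,0],[0,0,0],[0,0,0],[0,0,0.02],[0,0,0.03],[0,0,0.03]]' --angular '[[0,0,0],[0,0,0],[0,0,0],[0,0,0],[0,0,0],[0,0,0],[0,0,0],[0,0,0]]' --hand 1

```text
time_s: 33.5
position: [0.4575, -0.1721, 0.204]
orientation: [-0.0, 0.681, 0.732, -0.0]
wrist_force: [1.8, 0.2, 0.1]
opening: 0.0853
grasp_force: 0.0
```

Emit:
play_rows --dp '[[0,0,0.03],[0,0,0.02],[-0.01,-0.04,0],[-0.015,-0.04,0],[-0.015,-0.04,0],[-0.015,-0.03,0],[0,0,0],[0,0,0]]' --angular '[[0,0,0],[0,0,0],[0,0,0],[0,0,0],[0,0,0],[0,0,0],[0,0,0],[0,0,0]]'

```text
time_s: 34.5
position: [0.4028, -0.3218, 0.2532]
orientation: [-0.0, 0.681, 0.732, 0.0]
wrist_force: [0.1, -0.1, 1.0]
opening: 0.0855
grasp_force: 0.0
```

Run:
```python
from h import *
c=cams.capture("scene"); a=c["image"][80:230,230:380,::-1]; t=cams.capture("top")["image"][165:240,250:400,::-1]
cv2.imwrite("pics/f.png",np.vstack([cv2.resize(a,(400,400)),cv2.resize(t,(400,200))]))
```

```text
(no output)
```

View pics/f.png

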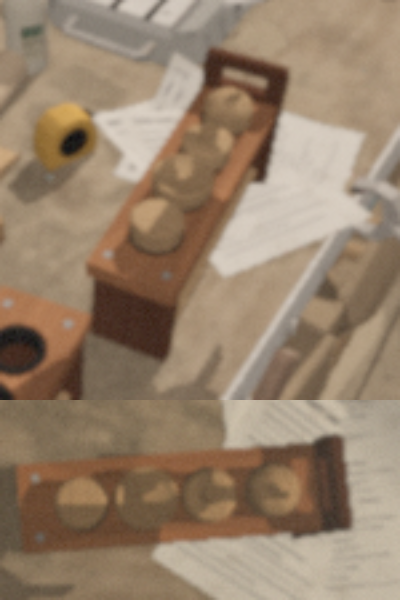

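All four are seated upright. From the tall board the order is dome (228,108), nub (208,145), wide (185,180) and flat (157,225), and the gripper is clear.

```bash
python3 -c "
from plant import ticket
print(ticket.close_job())"
```

```text
the job is handed in; nothing more can be done
None
```

All four handles hang knob up in the empty rack in the original order from the tall end board (dome, nub, wide, flat), and the job was handed in at about 35 s of the 93 s allowed.

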